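Seat a keyed spindle in a slide-stainer drive and hold it home

ROBOT

A 6-joint arm with a two-finger parallel gripper is mounted at the origin on a cart in front of the work surface, level with it; the furniture and walls round the work are solid. World frame = base frame: x ahead of the robot, y to its left, z up, the work surface at z = 0. Lengths are in m, angles in rad, forces in N, time in s.
With the tool pointing down it reaches from about 0.325 to 0.9 m from the base axis. Payload 6.1 kg.
Tool frame: the origin (TCP) lies on the centre line of the jaws, within the pads' length; the fingertips stand manip.tcp_to_tips ahead of it and the grasp point (between the pads) lies 11 mm behind it (manip.tcp_to_tips is the distance from the TCP to the fingertips, in m); z points along the fingers, y is the line along which they close (so a half turn about z gives the same grasp; the last joint's range is limited). The gripper opens to 85 mm and grips with 20 to 120 N. Pads are 22 mm wide; open, the fingers measure 114 mm over their backs; the gripper's body (76 mm by 85 mm) begins 54 mm behind the grasp point. The pads swing forward as they close: fully open they stand 13 mm farther back than shut.
Start: joints at [1.1, 0.22, 1.526, -0, 1.395, -0.126], TCP at [0.211, 0.588, 0.239] pointing down, gripper open.
Joint ranges: [-2.98, 2.98], [-0.91, 2.08], [0.09, 2.57], [-1.24, 4.39], [0.2, 2.65], [-2.68, 2.68]. Speed limits (rad/s): [2.57, 2.57, 3.01, 3.14, 3.14, 3.14].

INTERFACE

Orientations are given as a unit quaternion [x, y, z, w].
In Python, from plant import manip gives the robot as it stands.
- The arm moves only by the tool step_arm, never from a script. Its argument "increments" is a list of rows, each a list of 7 numbers: the shift along the tool's x, y, z scaled (see below), then the turn, a rotation vector about the tool's x, y, z scaled (see below), then the opening, from -1 (shut) to 1 (fully open). In form: [[dx, dy, dz, ax, ay, az, jaw], ...]. A call has 1 to 20 rows; each row shifts and turns the commanded pose from where the row before left it, along the tool's axes as they then stand; what a row does not reach is not made up. The controller multiplies each number of a shift by 0.02 m and each number of a turn by 0.1 rad. A row lasts 1/8 s, in which the tool goes at most 62.5 mm and 10.7 degrees, less where a joint would pass 70% of its speed; a pose out of reach is approached as far as the arm can. A call with a number of a shift or a turn outside -1 to 1 is refused whole. A call with a gripper value outside its range is refused whole. The fingers move at their own pace and stop on an object; "force" is the grip in N (left out, the last holds). Time passes only in rows, so rows that do not move let the fingers close. It gives the time, the measured TCP pose, the force, the opening and the grip force at its end, in the units of the state.
- manip.get_obs(): the state, without advancing time (a new reading comes with each control period).
- manip.grab_frame(name): name is "scene" or "side" or "wrist"; returns a dict with "color" (384x512x3 uint8, red, green, blue), "fx", "fy", "cx", "cy" (pixels), "extrinsics" (4x4, takes a point from camera to world coordinates). Camera axes: x right, y up, looking along -z (the intrinsics and any distortion apply to the point x, -y, -z); pixel columns grow to the right and rows downward; lengths in m; the calibration is good to about 2 mm. The wrist camera is an equidistant fisheye: a pixel r from the principal point sees the ray r / f radians off the axis. A picture is of the moment at which its call begins. There is no depth.
- manip.hand_in(): hands the job in; it is judged then, once.
The state is a dict: "time_s": time; "joints": joint angles; "joint_vel": joint speeds; "joint_torque": joint torques, N m; "tcp_pos": TCP position; "orientation": TCP orientation; "ft_force": force on the tool from outside, world axes, zero at the start; "ft_torque": the same for the moment, N m; "grip_width": finger opening in m; "gripper_force": force on a finger pad.
Only numpy, scipy, OpenCV 4.12 (cv2) and the standard library are available. Lean on these libraries where they do the work, as an engineer would, in place of code of your own. Each camera call takes 0.05 s, during which the arm holds its last target. There are 200 camera calls.

TASK

The small drive unit of the slide stainer needs its keyed spindle fitted. Turn the black shutter knob clockwise until it clicks over to its end and the shutter has swung off the hub, then take the spindle from its stand, lower its nose into the hub, turn it until the key slips into the keyway, and push it fully home against the ejector spring until the flange sits on the hub. Finish while still gripping the spindle and holding it pushed fully home (do not let go), and leave the can, the eyepiece and the vial that stand round the drive undisturbed.

Things in the scene. Friction and masses are not known exactly. Their poses are not given: they have to be found in the camera images.
- drive: fixed grey drive unit, 130 x 180 x 60 mm (x, y, z), its origin at the centre of its underside on the bench, its front with two grey buttons facing its own -x (towards the robot). The hub's axis stands 35 mm to its +y side, the knob's axis 35 mm to its -y side, 70 mm apart. The hub's face is 68 mm above the bench
- hub_face (a point): centre of the bore at the upper face of the aluminium toothed hub, 68 mm above the bench. z up; x points from the axis along the keyway (one side only, roughly towards the robot). Bore 17.7 mm across; keyway 7.2 mm wide, reaching 13.5 mm from the axis; both open at the face. The hub turns only stiffly (0.7 N m, up to 0.6 rad), so it stays put while the spindle is fitted
- ejector: brass ejector pin, 13 mm across, in the bottom of the bore; origin at the centre of its top, 26 mm below the hub face at rest and 36 mm below it with the spindle fully home. Its spring pushes up with about 4 N at first and 9 N with the spindle home, so the spindle rises again when let go
- shutter (a joint): shutter knob's angle: near 0 = the steel shutter disc (36 mm across, its top 75 mm above the bench) covers the bore; grows clockwise from above to its stop at 1.4 rad, the disc then well clear of the hub on the far side of the knob. A detent hump lies half-way: it takes up to 0.15 N m, pulls back before 0.7 rad and clicks over by itself to the stop after it
- knob_grip (a point): on the knob's vertical axis, at the middle of its black grip bar, 96 mm above the bench. Bar 40 mm long along this point's y, 14 mm thick along its x, 36 mm high (77 to 113 mm above the bench). The shutter arm points from the knob along this point's y and turns with it; the arm and the knob's round skirt lie below 78 mm
- spindle_grip (a point): centre of the spindle's black grip bar, 62 mm above the tip of its nose: bar 40 mm long along the spindle's x, 12 mm thick along its y, 34 mm high along its z. The spindle's x axis points to the side of the key; the pointer tab on the flange (reaching 25 mm from the axis) stands right above the key
- spindle: loose steel spindle, 150 g, 79 mm high, hanging upright in its stand by its flange; origin at its nose tip, z up, x towards the key. From the tip: nose tapering from 9 to 16 mm across in 8 mm, then 16 mm shaft; key 5 mm wide reaching 12 mm from the axis, 14 to 36 mm up; flange 34 mm across, 5 mm thick, underside 36 mm up. Fully home the tip is 36 mm below the hub face
- stand: fixed grey block 64 x 64 x 44 mm with a 28 mm round hole in the middle of its top, 39 mm deep, that the spindle hangs in; origin at the centre of its underside
- can: bystander: loose white screw-top can with a black lid, 43 mm across, 65 mm high, behind and right of the drive; origin at the centre of its underside
- eyepiece: bystander: loose black microscope eyepiece standing on its barrel, 33 mm across, 43 mm high, in front between drive and stand; origin at the centre of its underside
- vial: bystander: loose clear vial with a black cap, 24 mm across, 60 mm high, to the left of the drive; origin at the centre of its underside
There are look-alikes about, which are no part of the job. Leave any green look-alike of the spindle alone.

How it is judged:
By the outcome, as a careful person would: the job done as asked, in the order asked, and still so for the second after the job is handed in, while the arm keeps its last pose, push and grip.
It also fails if it takes over 54 s, if anything falls off the work surface, if the arm or the gripper's body presses on something with over 40 N, if the wrist force passes 120 N, or if a joint passes its speed limit or range.

## Working session

There is one attempt and no reset: what is moved stays moved. The work goes in short steps, Python scripts to look and compute and a tool call to move; the robot and the scene stay as the last step left them, time stands still between calls to the robot, and variables do not carry over. Pictures are saved under pics/ and viewed, at most 10 in all, crops included, and the job is handed in when it is done.

Besides the shell and the picture viewer there is one more tool, called after "Emit:" as name(argument=value, ...) on one line, values as JSON. step_arm: Moves the arm, as the interface text tells. Shifts and turns lie within -1 to 1; 1 stands for 0.02 m of shift or 0.1 rad of turn. Its arguments: {"type":"object","properties":{"increments":{"type":"array","items":{"type":"array","items":{"type":"number"}}},"force":{"type":"number"}},"required":["increments"]}

```bash
mkdir -p pics; ls
cat > h.py <<'E'
import numpy as np, cv2
from plant import manip
from scipy.spatial.transform import Rotation as R
def grab(n,fn=None):
    f=manip.grab_frame(n)
    if fn: cv2.imwrite('pics/'+fn,f['color'][:,:,::-1])
    return f
def ray(f,u,v,wrist=False):
    x=(u-f['cx'])/f['fx'];y=(v-f['cy'])/f['fy']
    if wrist:
        r=np.hypot(x,y);s=np.sin(r)/r if r>1e-9 else 1
        d=np.array([x*s,-y*s,-np.cos(r)])
    else: d=np.array([x,-y,-1.])
    E=np.array(f['extrinsics']);return E[:3,3],E[:3,:3]@d
def onz(f,u,v,z,wrist=False):
    o,d=ray(f,u,v,wrist);return o+d*(z-o[2])/d[2]
def proj(f,p,wrist=False):
    E=np.array(f['extrinsics']);q=E[:3,:3].T@(np.array(p)-E[:3,3]);q=q*[1,-1,-1]
    if wrist:
        h=np.hypot(q[0],q[1]);t=np.arctan2(h,q[2]);s=t/h if h>1e-9 else 1/q[2]
        return f['cx']+f['fx']*q[0]*s,f['cy']+f['fy']*q[1]*s
    return f['cx']+f['fx']*q[0]/q[2],f['cy']+f['fy']*q[1]/q[2]
E
python3 - <<'E'
from h import *
import pickle
fs={n:grab(n) for n in("scene","side","wrist")}
pickle.dump(fs,open('f0.pkl','wb'))
a=[cv2.resize(fs[n]['color'],(400,300)) for n in fs]
for n in fs: print(n,fs[n]['fx'],np.round(fs[n]['extrinsics'],3).tolist()); cv2.imwrite(f'pics/{n}0.png',cv2.resize(fs[n]['color'],(768,576),interpolation=cv2.INTER_CUBIC)[:,:,::-1])
o=manip.get_obs();print(o, manip.tcp_to_tips)
E
```

```text
pics
scene 445.6339164744821 [[0.718, 0.39, -0.577, -0.124], [-0.696, 0.394, -0.6, -0.733], [-0.007, 0.832, 0.554, 0.721], [0.0, 0.0, 0.0, 1.0]]
side 396.5379534566187 [[0.89, 0.215, -0.402, 0.123], [-0.456, 0.419, -0.786, -0.882], [-0.001, 0.882, 0.471, 0.608], [0.0, 0.0, 0.0, 1.0]]
wrist 297.3186396354542 [[0.339, -0.894, -0.292, 0.135], [0.941, 0.321, 0.107, 0.615], [-0.001, -0.311, 0.95, 0.373], [0.0, 0.0, 0.0, 1.0]]
{'time_s': 0.15, 'joints': array([ 1.09988055e+00,  2.21064083e-01,  1.52735965e+00, -7.36129886e-06,
        1.39467043e+00, -1.26063388e-01]), 'joint_vel': array([-6.11583867e-05, -2.01031270e-03, -2.49578383e-03,  1.04913084e-03,
       -1.13980239e-03, -1.53384227e-03]), 'joint_torque': array([-3.64226332e-05, -4.97481251e+01, -3.89905822e+01, -2.50826133e-04,
        7.14851223e-03, -3.08104620e-05]), 'tcp_pos': array([0.2110647 , 0.58780496, 0.23843268]), 'orientation': array([ 1.71572381e-01,  9.85171231e-01, -7.18620902e-04, -2.17315919e-04]), 'ft_force': array([ 0.45296387,  0.25011701, -0.45828751]), 'ft_torque': array([ 0.028819  , -0.03140668,  0.00948935]), 'gripper_force': 0.0, 'grip_width': 0.08563393697567875} 0.008
```

View pics/scene0.png

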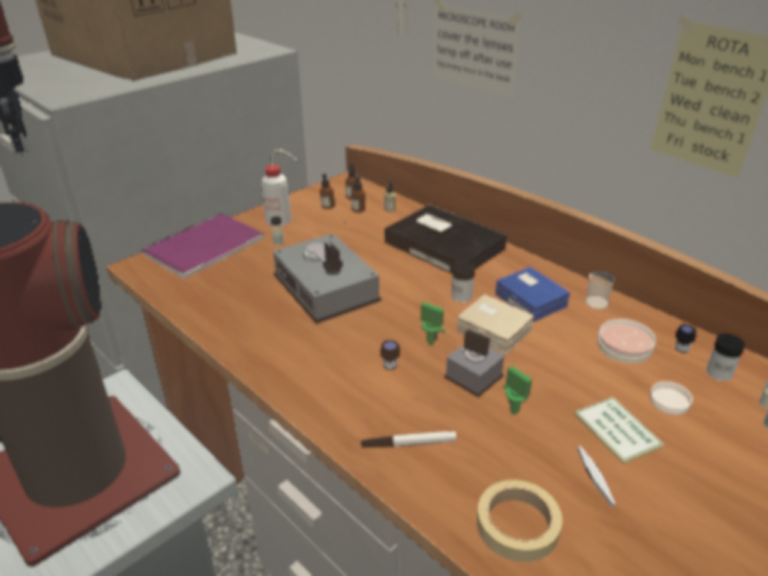

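View pics/side0.png

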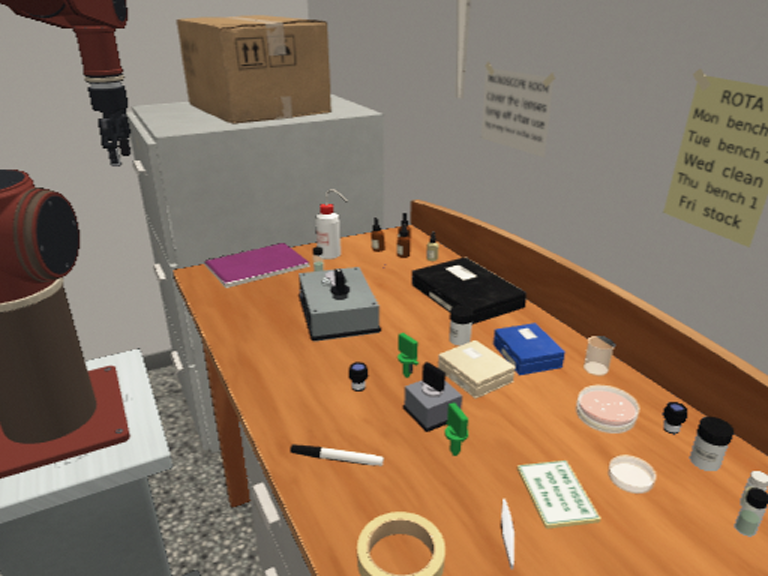

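The scene view shows the drive at (325,275), with its black knob bar at (333,260). The grey stand with the black-barred spindle is at (476,345). Could be taken for the spindle: two green look-alikes at (431,320) and (517,388), plus the knob's own black bar at (333,260). By the description I choose the black bar in the grey stand.

Run:
```python
from h import *
import pickle
fs=pickle.load(open('f0.pkl','rb'))
def tri(a,b):
    A=np.zeros((3,3));c=np.zeros(3)
    for n,p in(('scene',a),('side',b)):
        o,d=ray(fs[n],p[0]/1.5,p[1]/1.5);d=d/np.linalg.norm(d);M=np.eye(3)-np.outer(d,d);A+=M;c+=M@o
    return np.linalg.solve(A,c).round(3)
print('knob',tri((333,260),(341,284)),'spin',tri((477,345),(433,377)))
for n,z,ps in(('scene',.06,[(275,265),(325,238),(377,280),(322,305)]),('side',.06,[(300,281),(366,268),(380,318),(309,322)]),('scene',.044,[(447,362),(503,357),(475,378)]),('side',.044,[(405,394),(462,396),(431,415)])):
    print(n,[onz(fs[n],u/1.5,v/1.5,z)[:2].round(3).tolist() for u,v in ps])
for n,ps in(('scene',[(390,350),(462,290),(277,230)]),('side',[(358,375),(460,325),(318,258)])):
    print(n,[onz(fs[n],u/1.5,v/1.5,.04)[:2].round(3).tolist() for u,v in ps])
f=fs['wrist'];T=manip.get_obs();Rt=R.from_quat(T['orientation'])
E=np.array(f['extrinsics']);print('cam in tool',Rt.inv().apply(E[:3,3]-T['tcp_pos']),'axis',Rt.inv().apply(-E[:3,2]))
c=[cv2.resize(fs['scene']['color'][200:290,270:370],(400,360),interpolation=cv2.INTER_CUBIC),cv2.resize(fs['side']['color'][215:305,250:350],(400,360),interpolation=cv2.INTER_CUBIC)]
cv2.imwrite('pics/crop.png',np.hstack(c)[:,:,::-1])
```

```text
knob [0.526 0.07  0.084] spin [ 0.534 -0.258  0.071]
scene [[0.461, 0.161], [0.591, 0.172], [0.56, -0.009], [0.441, 0.001]]
side [[0.476, 0.166], [0.624, 0.16], [0.553, -0.044], [0.432, 0.002]]
scene [[0.495, -0.233], [0.566, -0.286], [0.497, -0.287]]
side [[0.494, -0.244], [0.569, -0.288], [0.503, -0.305]]
scene [[0.456, -0.147], [0.667, -0.118], [0.563, 0.296]]
side [[0.453, -0.161], [0.69, -0.104], [0.568, 0.297]]
cam in tool [ 8.05250823e-02  3.35571170e-05 -1.34995559e-01] axis [-3.11231035e-01 -1.67263225e-04  9.50334265e-01]
```

View pics/crop.png

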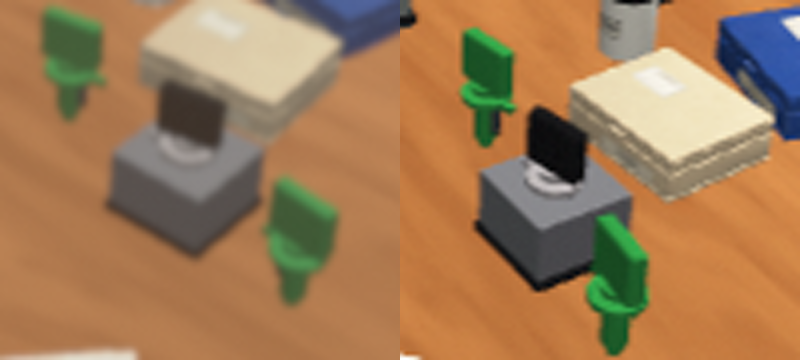

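The crop confirms it: the black bar with the steel flange sits in the grey stand, and both green look-alikes are off to the sides. I'll move the wrist camera over the drive.

Emit:
step_arm(increments=[[-1,-0.86,0,0,0,0,1],[-1,-0.86,0,0,0,0,1],[-1,-0.86,0,0,0,0,1],[-1,-0.86,0,0,0,0,1],[-1,-0.86,0,0,0,0,1],[-1,-0.86,0,0,0,0,1],[-1,-0.86,0,0,0,0,1],[-1,-0.86,0,0,0,0,1],[-1,-0.86,0,0,0,0,1],[-1,-0.86,0,0,0,0,1],[-1,-0.86,0,0,0,0,1],[-1,-0.86,0,0,0,0,1],[-1,-0.86,0,0,0,0,1],[-1,-0.86,0,0,0,0,1],[-1,-0.86,0,0,0,0,1],[-1,-0.86,0,0,0,0,1],[-1,-0.86,0,0,0,0,1],[-1,-0.86,0,0,0,0,1],[-1,-0.86,0,0,0,0,1],[-1,-0.86,0,0,0,0,1]])

```text
time_s: 2.65
tcp_pos: [0.4716, 0.1284, 0.2391]
orientation: [0.172, 0.985, -0.0, -0.0]
ft_force: [0.1, 0.0, -0.5]
grip_width: 0.0853
gripper_force: 0.0
```

Emit:
step_arm(increments=[[-1,-0.8,0,0,0,0,1],[-1,-0.8,0,0,0,0,1],[0,0,0,0,0,1,1],[0,0,0,0,0,1,1],[0,0,0,0,0,1,1],[0,0,0,0,0,1,1],[0,0,0,0,0,1,1],[0,0,0,0,0,1,1],[0,0,0,0,0,1,1],[0,0,0,0,0,1,1],[0,0,0,0,0,1,1],[0,0,0,0,0,1,1],[0,0,0,0,0,1,1],[0,0,0,0,0,0.25,1],[0,0,0,0,0,0,1]])

```text
time_s: 4.53
tcp_pos: [0.4982, 0.0856, 0.2392]
orientation: [0.67, 0.742, -0.0, -0.0]
ft_force: [-0.4, 0.2, 0.7]
grip_width: 0.0854
gripper_force: 0.0
```

Run:
```python
from h import *
import pickle
f=grab('wrist');pickle.dump(f,open('f1.pkl','wb'))
cv2.imwrite('pics/w1.png',cv2.resize(f['color'],(768,576),interpolation=cv2.INTER_CUBIC)[:,:,::-1])
o=manip.get_obs();print(o['time_s'],o['tcp_pos'],o['orientation'])
```

```text
4.575 [0.49819063 0.08559545 0.23919255] [ 6.69993189e-01  7.42367237e-01 -7.58526121e-05 -7.46522129e-05]
```

View pics/w1.png

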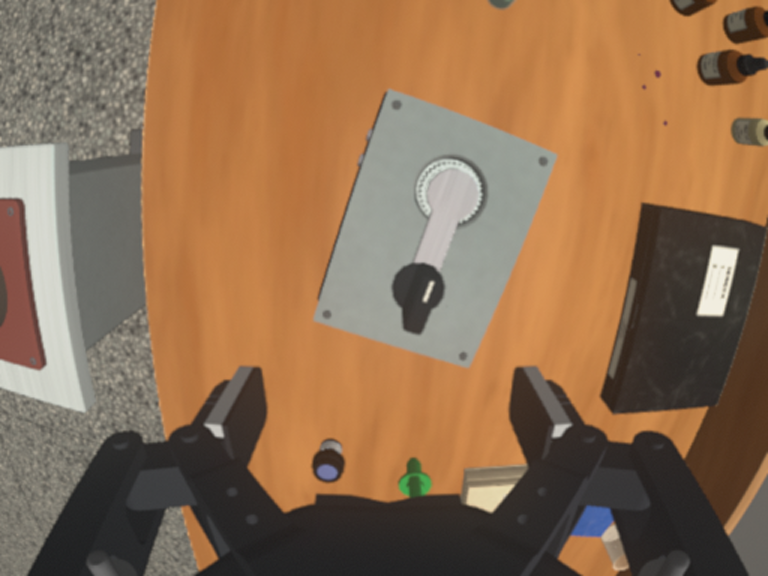

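The wrist view shows the drive plate corners at (388,91), (556,155), (468,367) and (315,320). The hub ring and disc are near (451,190), and the knob is near (418,290).

Run:
```python
from h import *
import pickle
f=pickle.load(open('f1.pkl','rb'))
im=f['color'];hsv=cv2.cvtColor(im,cv2.COLOR_RGB2HSV)
m=((hsv[...,1]<70)&(hsv[...,2]>60)).astype(np.uint8)
n,l,s,c=cv2.connectedComponentsWithStats(m)
k=l[150,240] or l[100,260]
cn=max(cv2.findContours((l==k).astype(np.uint8),0,2)[0],key=cv2.contourArea)
P=np.array([onz(f,u,v,.06,True)[:2] for u,v in cn[:,0]],np.float32)
r=cv2.minAreaRect(P);print('rect',r,s[k])
C=np.array([onz(f,u/1.5,v/1.5,.06,True)[:2] for u,v in [(388,91),(556,155),(468,367),(315,320)]])
print('corners',C.round(4).tolist(),C.mean(0))
yv=(C[0]-C[3]+C[1]-C[2]);yaw=np.arctan2(-yv[0],yv[1]);print('yaw',yaw)
c0=C.mean(0)
for yaw_,cc in((yaw,c0),):
  ey=np.array([-np.sin(yaw_),np.cos(yaw_)]);hub=cc+.035*ey;kn=cc-.035*ey
  print('hub',hub,'knob',kn)
  for p,z in((hub,.068),(kn,.113),(kn,.077)): print(np.array(proj(f,[*p,z],True))*1.5)
print('disc',onz(f,454/1.5,189/1.5,.075,True),'ring',onz(f,450/1.5,191/1.5,.068,True))
b=((hsv[...,2]<70)).astype(np.uint8);n,l,s,c=cv2.connectedComponentsWithStats(b);k=l[195,277]
print(s[k],c[k]*1.5)
cr=im[90:240,200:380];cv2.imwrite('pics/w1c.png',cv2.resize(cr,None,fx=4,fy=4,interpolation=cv2.INTER_CUBIC)[:,:,::-1])
```

```text
rect ((0.5272830724716187, 0.10312221199274063), (0.17998525500297546, 0.1332325041294098), 77.00283813476562) [  209    60   162   185 18333]
corners [[0.4861, 0.2031], [0.6119, 0.175], [0.5717, 0.0008], [0.4474, 0.0296]] [0.52926117 0.10213383]
yaw -0.22299709738421342
hub [0.53700154 0.1362672 ] knob [0.52152079 0.06800047]
[451.53971138 194.11738532]
[422.33317687 307.65613196]
[418.57668678 289.36500448]
disc [0.53714321 0.14060842 0.075     ] ring [0.535657   0.13829943 0.068     ]
[262 176  33  46 919] [415.76768226 293.59357998]
```

View pics/w1c.png

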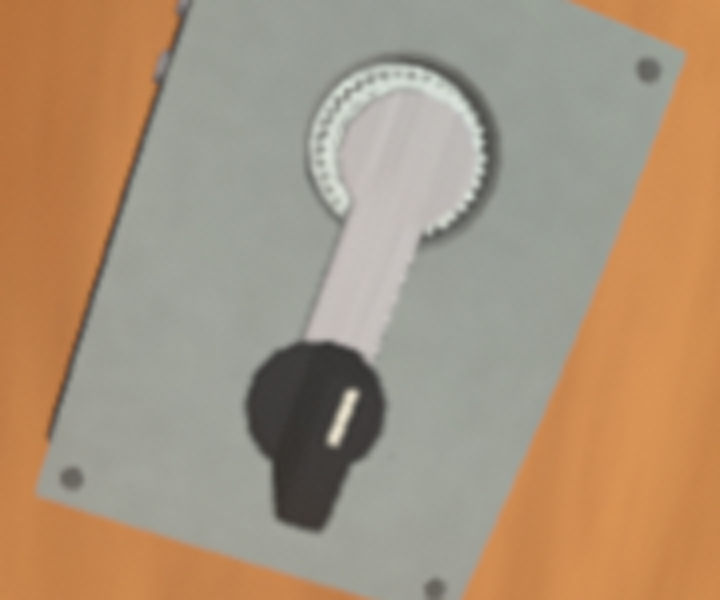

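Emit:
step_arm(increments=[[0,0,0,0,0,1,1],[0,0,0,0,0,1,1],[0,0,0,0,0,1,1],[0,0,0,0,0,0.2,1],[-0.58,0.67,0,0,0,0,1],[0,0.67,1,0,0,0,1],[0,0,1,0,0,0,1],[0,0,1,0,0,0,1],[0,0,1,0,0,0,1],[0,0,1,0,0,0,1],[0,0,1,0,0,0,1],[0,0,1,0,0,0,1],[0,0,0.25,0,0,0,1],[0,0,0,0,0,0,-1],[0,0,0,0,0,0,-1],[0,0,0,0,0,0,-1],[0,0,0,0,0,0,-1],[0,0,0,0,0,0,-1],[0,0,0,0,0,0,-1]], force=40)

```text
time_s: 6.95
tcp_pos: [0.5217, 0.0687, 0.095]
orientation: [0.78, 0.626, -0.0, -0.0]
ft_force: [-3.7, 0.2, 5.0]
grip_width: 0.0133
gripper_force: 41.2
```

Emit:
step_arm(increments=[[0,0,0,0,0,1,-1],[0,0,0,0,0,1,-1],[0,0,0,0,0,1,-1],[0,0,0,0,0,1,-1],[0,0,0,0,0,1,-1],[0,0,0,0,0,1,-1],[0,0,0,0,0,1,-1],[0,0,0,0,0,1,-1],[0,0,0,0,0,1,-1],[0,0,0,0,0,1,-1],[0,0,0,0,0,1,-1],[0,0,0,0,0,1,-1],[0,0,0,0,0,1,-1],[0,0,0,0,0,0.8,-1],[0,0,0,0,0,0,-1],[0,0,0,0,0,0,-1]])

```text
time_s: 8.95
tcp_pos: [0.5219, 0.0683, 0.095]
orientation: [1.0, -0.014, -0.0, 0.0]
ft_force: [-3.8, -1.0, 5.0]
grip_width: 0.0132
gripper_force: 41.0
```

Run:
```python
from h import *
o=manip.get_obs();print(o['ft_torque'],o['joints'],o['tcp_pos'])
```

```text
[-0.19640297  0.53229893 -0.13026173] [-1.94696196e-02  1.40795507e-01  1.90631552e+00 -4.47875931e-04
  1.09451116e+00  1.57932286e+00] [0.52188971 0.06832288 0.09503532]
```

Emit:
step_arm(increments=[[0,0,0,0,0,0.5,-1],[0,0,0,0,0,0,-1],[0,0,0,0,0,0,1],[0,0,0,0,0,0,1],[0,0,0,0,0,0,1],[0,0,0,0,0,0,1],[0,0,-1,0,0,0,1],[0,0,-1,0,0,0,1],[-0.3,-0.7,-1,0,0,0,1],[-0.4,-0.8,-1,0,0,0,1],[-0.4,-0.8,-1,0,0,0,1],[0,-0.8,-0.3,0,0,0,1],[0,0,0,0,0,0,1]])

```text
time_s: 10.58
tcp_pos: [0.5052, 0.1329, 0.2004]
orientation: [0.999, -0.038, 0.0, -0.0]
ft_force: [-0.1, -0.0, 0.5]
grip_width: 0.086
gripper_force: 0.0
```

Run:
```python
from h import *
import pickle
f=grab('wrist');pickle.dump(f,open('f2.pkl','wb'))
cv2.imwrite('pics/w2.png',cv2.resize(f['color'],(768,576),interpolation=cv2.INTER_CUBIC)[:,:,::-1])
o=manip.get_obs();print(o['time_s'],o['tcp_pos'],o['orientation'])
print(np.array(proj(f,[.537,.137,.068],True))*1.5)
```

```text
10.625 [0.50476    0.13221074 0.19964945] [ 9.99256523e-01 -3.85522245e-02 -2.97872761e-04  1.94786639e-04]
[377.12834839 223.60210154]
```

View pics/w2.png

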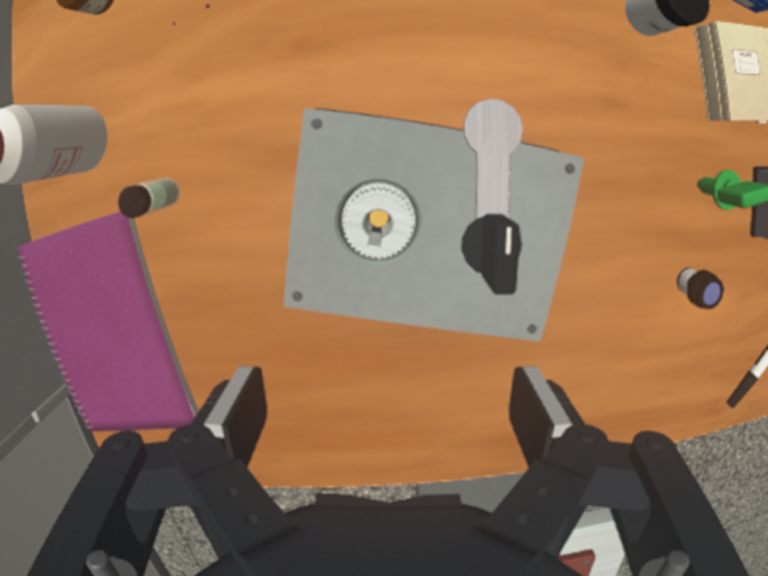

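The shutter arm now points to the far side at (493,128), so it is off the hub. The hub is at (378,220), with the brass ejector visible and the keyway towards (375,240).

Run:
```python
from h import *
import pickle
f=pickle.load(open('f2.pkl','rb'));im=f['color'];hsv=cv2.cvtColor(im,cv2.COLOR_RGB2HSV).astype(int)
sub=np.s_[115:180,220:285]
b=((hsv[...,2]>165)&(hsv[...,1]<50)).astype(np.uint8);M=np.zeros_like(b);M[sub]=b[sub]
cn=max(cv2.findContours(M,0,2)[0],key=cv2.contourArea);hull=cv2.convexHull(cn)
e=cv2.fitEllipse(hull);print('ell',e)
c=onz(f,*e[0],.068,True);print('hub',c)
fill=np.zeros_like(b);cv2.drawContours(fill,[hull],-1,1,-1);fill=cv2.erode(fill,np.ones((5,5)))
v,u=np.where((fill>0)&(M==0))
W=np.array([onz(f,x,y,.068,True)[:2] for x,y in zip(u,v)])-c[:2]
r=np.hypot(*W.T);print('hole',W.mean(0),len(r))
# keyway points
for lo,hi in((.0095,.0135),(.0105,.0145)):
  k=(r>lo)&(r<hi);print(k.sum(),W[k].mean(0),np.arctan2(*W[k].mean(0)[::-1]),np.degrees(np.arctan2(W[k][:,1],W[k][:,0])).round(0).tolist()[:40])
# hole boundary circle fit excluding keyway
cr=cv2.resize(im[112:182,217:287],None,fx=8,fy=8,interpolation=cv2.INTER_CUBIC)
cv2.imwrite('pics/w2c.png',cr[:,:,::-1])
```

```text
ell ((251.93563842773438, 146.5502166748047), (48.01960372924805, 50.21119689941406), 1.88047456741333)
hub [0.53929067 0.13633915 0.068     ]
hole [-0.00290652  0.00110717] 334
49 [-0.00954231  0.00365582] 2.775724679754912 [105.0, 110.0, 114.0, 117.0, 122.0, 129.0, 133.0, 136.0, 141.0, -149.0, 139.0, 144.0, 148.0, 153.0, -162.0, 146.0, 150.0, 155.0, 160.0, 165.0, 170.0, 176.0, -179.0, -174.0, -169.0, 148.0, 152.0, 157.0, 161.0, 166.0, 171.0, 176.0, -179.0, -175.0, 150.0, 154.0, 158.0, 162.0, 167.0, 171.0]
38 [-0.01159752  0.00329846] 2.864498255355648 [133.0, 139.0, 146.0, 150.0, 148.0, 152.0, 157.0, 161.0, 166.0, 171.0, 176.0, -179.0, -175.0, 150.0, 154.0, 158.0, 162.0, 167.0, 171.0, 176.0, -180.0, 152.0, 155.0, 159.0, 163.0, 167.0, 171.0, 176.0, 180.0, 157.0, 160.0, 164.0, 168.0, 172.0, 176.0, 179.0, 172.0, 176.0]
```

View pics/w2c.png

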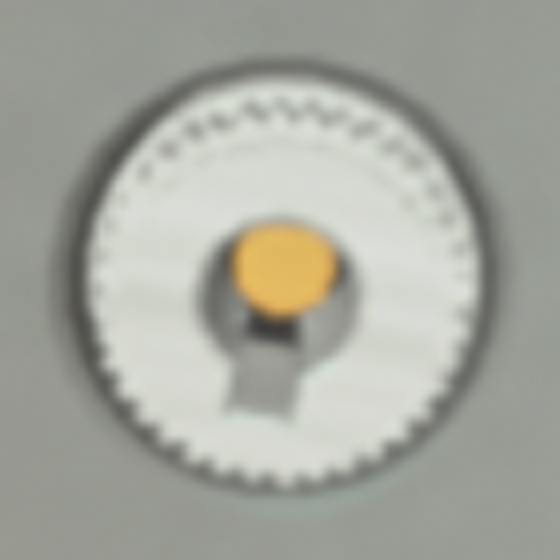

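The crop shows the bore circle spanning x 200–358 and y 215–372, the brass pin inside it, and the keyway ending around (259,411).

Run:
```python
from h import *
import pickle
f=pickle.load(open('f2.pkl','rb'))
g=lambda x,y,z=.068:onz(f,217+(x+.5)/8-.5,112+(y+.5)/8-.5,z,True)[:2]
L,Rr,T,B=g(200,294),g(358,294),g(279,215),g(279,372)
print('bore',(L+Rr)/2,(T+B)/2,np.linalg.norm(L-Rr),np.linalg.norm(T-B))
c=np.r_[(T+B)[0]/2,(L+Rr)[1]/2]
k=g(259,411);k1,k2=g(223,408),g(295,416);print('key',k-c,np.linalg.norm(k-c),np.arctan2(*(k-c)[::-1]),np.linalg.norm(k1-k2))
w=k1-k2;print('end edge normal',np.arctan2(w[1],w[0])+np.pi/2)
a,b=g(237,350),g(223,408);a2,b2=g(303,345),g(295,416)
print('sides',np.arctan2(*(b-a)[::-1]),np.arctan2(*(b2-a2)[::-1]))
# other points: drive plate screws for consistency
C=np.array([onz(f,u/1.5,v/1.5,.06,True)[:2] for u,v in [(305,109),(583,157),(541,341),(285,306)]]);c0=C.mean(0);print('drive',c0,C.round(3).tolist())
print('arm', onz(f,493/1.5,128/1.5,.075,True))
# green/stand approach
o=manip.get_obs();print(o['joints'])
```

```text
bore [0.53771276 0.13693099] [0.53770299 0.13692722] 0.018005562218465884 0.01822329314665609
key [-0.01348286  0.00342529] 0.01391115148877614 2.892808352770376 0.00835361695626753
end edge normal 2.94880353119392
sides 2.8224883198155646 2.9512800374877664
drive [0.52837108 0.1020463 ] [[0.611, 0.175], [0.572, 0.001], [0.445, 0.028], [0.485, 0.204]]
arm [0.59091031 0.06482494 0.075     ]
[ 1.05151171e-01  5.80742256e-03  1.83606582e+00 -3.11558609e-04
  1.30036482e+00  1.75315439e+00]
```

Emit:
step_arm(increments=[[0.08,1,0,0,0,0,1],[0.08,1,0,0,0,0,1],[0.08,1,0,0,0,0,1],[0.08,1,0,0,0,0,1],[0.08,1,0,0,0,0,1],[0.08,1,0,0,0,0,1],[0.08,1,0,0,0,0,1],[0.08,1,0,0,0,0,1],[0.08,1,0,0,0,0,1],[0.08,1,0,0,0,0,1],[0.08,1,0,0,0,0,1],[0.08,1,0,0,0,0,1],[0.08,1,0,0,0,0,1],[0.08,1,0,0,0,0,1],[0.08,1,0,0,0,0,1],[0.08,1,0,0,0,0,1],[0.08,1,0,0,0,0,1],[0.08,1,0,0,0,0,1],[0,0.7,0,0,0,0,1],[0,0,0,0,0,0,1]])

```text
time_s: 13.12
tcp_pos: [0.5041, -0.2441, 0.2002]
orientation: [0.999, -0.04, -0.0, -0.0]
ft_force: [0.5, -0.5, 0.1]
grip_width: 0.0852
gripper_force: 0.0
```

Run:
```python
from h import *
import pickle
f=grab('wrist');pickle.dump(f,open('f3.pkl','wb'))
o=manip.get_obs();print(o['time_s'],o['tcp_pos'],o['orientation'])
p=np.array(proj(f,[.534,-.258,.07],True));print(p)
x,y=int(p[0]),int(p[1]);y0=max(0,y-70);x0=x-90
print(x0,y0);cv2.imwrite('pics/w3.png',cv2.resize(f['color'][y0:y0+140,x0:x0+180],None,fx=4,fy=4,interpolation=cv2.INTER_CUBIC)[:,:,::-1])
```

```text
13.175 [ 0.50417011 -0.24334204  0.20015098] [ 9.99218970e-01 -3.95142127e-02 -1.27056200e-04 -2.45667959e-04]
[271.29779414 149.95003511]
181 79
```

View pics/w3.png

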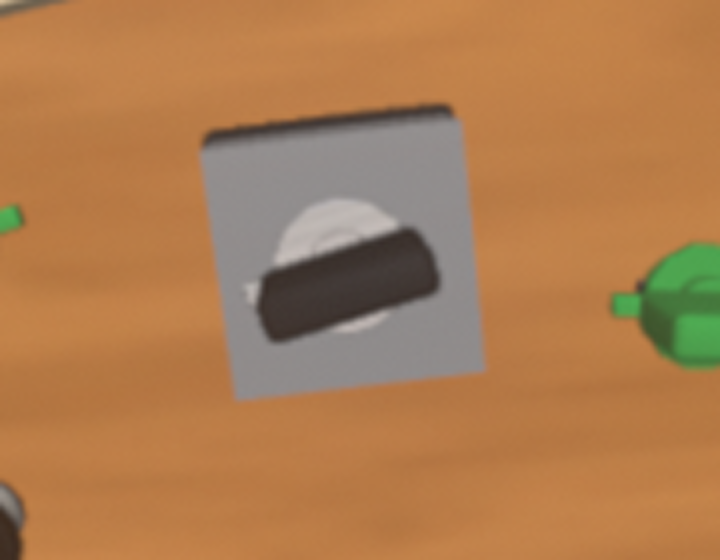

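The crop shows the grey stand with the spindle. The flange circle is near (343,265), the pointer tab is at left (250,293) which is +y, and the bar runs from (265,310) to (435,260).

Run:
```python
from h import *
import pickle
f=pickle.load(open('f3.pkl','rb'));x0,y0=181,79
g=lambda x,y,z:onz(f,x0+(x+.5)/4-.5,y0+(y+.5)/4-.5,z,True)[:2]
S=np.array([g(*p,.044) for p in[(203,148),(460,118),(485,372),(235,400)]]);print('stand',S.mean(0))
im=f['color'][y0:y0+140,x0:x0+180].astype(int)
W=((im.min(2)>165)).astype(np.uint8)
n,l,s,c=cv2.connectedComponentsWithStats(W);print(s[1:],c[1:])
v,u=np.where(W)
big=cv2.resize(W*255,None,fx=4,fy=4)
from scipy.optimize import least_squares
# flange edge points (crop px): 
cs=[q for q in cv2.findContours(W,0,1)[0]]
P=np.array([onz(f,x0+a,y0+b,.049,True)[:2] for q in cs for a,b in q[:,0]])
q=np.array([[*g(*p,.049)] for p in[(340,197),(300,213),(385,209),(279,243),(350,333),(380,322)]])
r=least_squares(lambda p:np.hypot(*(q-p[:2]).T)-.017,[.534,-.258]);print('flange',r.x,r.fun.round(4))
fl=r.x
t=g(251,293,.049);print('tab',t-fl,np.hypot(*(t-fl)),np.arctan2(*(t-fl)[::-1]))
# bar: dark
D=((im.max(2)<85)).astype(np.uint8);n,l,s,c=cv2.connectedComponentsWithStats(D);k=l[72,88];print(s[k])
v,u=np.where(l==k);H=cv2.convexHull(np.c_[u,v].astype(np.int32));print((H[:,0]*4).tolist())
for a,b,z in(((272,342),(437,292),.087),((262,272),(413,228),.087)):
  A,B=g(*a,z),g(*b,z);d=A-B;print('edge',A,B,np.hypot(*d),np.arctan2(*d[::-1]))
```

```text
stand [ 0.53558206 -0.25514562]
[[ 69  50  30  16 240]
 [ 62  71   2   3   5]
 [ 86  79   9   4  14]] [[82.22083333 56.375     ]
 [62.4        71.8       ]
 [89.92857143 80.64285714]]
flange [ 0.5353369 -0.2545899] [-0.0002 -0.0002 -0.0001 -0.0001 -0.     -0.0004]
tab [-0.00497273  0.02333539] 0.023859350745600295 1.7807538654208321
[ 65  57  45  28 736]
[[436, 280], [432, 288], [428, 292], [316, 328], [288, 336], [272, 336], [264, 328], [260, 316], [260, 292], [264, 276], [268, 272], [280, 268], [404, 228], [408, 228], [420, 240], [428, 252], [436, 276]]
edge [ 0.52638517 -0.23727344] [ 0.53456131 -0.27319406] 0.036839389415471546 1.7946001508480578
edge [ 0.54172889 -0.23650344] [ 0.54865157 -0.26892822] 0.03315553908526246 1.781137836585745
```

Emit:
step_arm(increments=[[0,0,0.1,0,0,-1,1],[0,0,0.1,0,0,-1,1],[0,0,0.1,0,0,-1,1],[0,0,0.1,0,0,-1,1],[0,0,0.1,0,0,-1,1],[0,0,0.1,0,0,-1,1],[0,0,0.1,0,0,-1,1],[0,0,0.1,0,0,-1,1],[0,0,0.1,0,0,-1,1],[0,0,0.1,0,0,-1,1],[0,0,0.1,0,0,-1,1],[0,0,0.1,0,0,-1,1],[0,0,0.1,0,0,-1,1],[0,0,0.1,0,0,-1,1],[0,0,0.1,0,0,-1,1],[0,0,0.1,0,0,-1,1],[0,0,0.1,0,0,-1,1],[0,0,0.1,0,0,-1,1],[-0.4,0.7,0,0,0,-0.66,1],[-0.4,0.7,0,0,0,0,1]])

```text
time_s: 15.68
tcp_pos: [0.5352, -0.2529, 0.1644]
orientation: [0.626, 0.78, 0.0, -0.0]
ft_force: [0.0, 0.7, 0.3]
grip_width: 0.0852
gripper_force: 0.0
```

```bash
cat >> h.py <<'E'
def st(tx=None,yaw=None):
    o=manip.get_obs();Rt=R.from_quat(o['orientation']);y=Rt.apply([0,1,0]);th=np.arctan2(y[1],y[0])
    print('t',o['time_s'],'tcp',o['tcp_pos'].round(4),'yaw',th.round(4),'tilt',Rt.apply([0,0,1]).round(4),'F',o['ft_force'].round(1),'M',o['ft_torque'].round(2),'w',o['grip_width'])
    if tx is not None: print('tool delta units',(Rt.inv().apply(np.array(tx)-o['tcp_pos'])/.02).round(3),'az',None if yaw is None else (th-yaw)/.1)
    return o
E
python3 -c "
from h import *
st([.5353,-.2546,.064],.216)"
```

```text
t 15.675 tcp [ 0.5352 -0.2529  0.1644] yaw 0.2186 tilt [ 1.e-04  3.e-04 -1.e+00] F [0.  0.7 0.3] M [0.02 0.04 0.02] w 0.0851792229210877
tool delta units [-0.084 -0.014  5.021] az 0.02578580836666844
```

Emit:
step_arm(increments=[[-0.05,0,1,0,0,0,1],[0,0,1,0,0,0,1],[0,0,1,0,0,0,1],[0,0,1,0,0,0,1],[0,0,1,0,0,0,1],[0,0,0,0,0,0,-1],[0,0,0,0,0,0,-1],[0,0,0,0,0,0,-1],[0,0,0,0,0,0,-1],[0,0,0,0,0,0,-1],[0,0,0,0,0,0,-1]], force=60)

```text
time_s: 17.05
tcp_pos: [0.5356, -0.2551, 0.0653]
orientation: [0.626, 0.78, 0.0, 0.001]
ft_force: [-0.2, 0.3, 6.0]
grip_width: 0.0111
gripper_force: 59.2
```

Emit:
step_arm(increments=[[0,0,-1,0,0,0,-1],[0,0,-1,0,0,0,-1],[0,0,-1,0,0,0,-1],[0,0,-1,0,0,0,-1],[0,0,-1,0,0,0,-1],[0,0,0,0,0,0,-1]])

```text
time_s: 17.8
tcp_pos: [0.5363, -0.2555, 0.1671]
orientation: [0.626, 0.78, 0.0, 0.002]
ft_force: [-0.2, 0.5, -1.1]
grip_width: 0.0108
gripper_force: 59.5
```

Run:
```python
from h import *
import pickle
f=grab('wrist');g=grab('side');pickle.dump((f,g),open('f4.pkl','wb'));o=st([.5377,.1369,.164],1.33)
p=np.array(proj(f,[*o['tcp_pos'][:2],.16],True)).astype(int);print(p)
q=np.array(proj(g,o['tcp_pos'])).astype(int);print(q)
a=cv2.resize(f['color'][230:384,170:345],(400,352),interpolation=cv2.INTER_CUBIC)
b=cv2.resize(g['color'][q[1]-66:q[1]+66,q[0]-75:q[0]+75],(400,352),interpolation=cv2.INTER_CUBIC)
cv2.imwrite('pics/w4.png',np.hstack([a,b])[:,:,::-1])
```

```text
t 17.9 tcp [ 0.5348 -0.2546  0.1642] yaw 0.217 tilt [-2.e-04  1.e-04 -1.e+00] F [ 0.7  0.4 -2.5] M [-0.   -0.01  0.04] w 0.010957226216540316
tool delta units [1.9084e+01 4.3550e+00 1.2000e-02] az -11.130164906826675
[256 247]
[289 215]
```

View pics/w4.png

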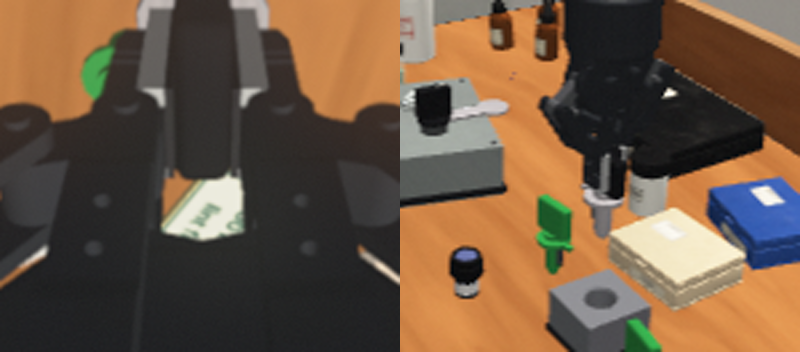

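The spindle is gripped and hanging clear of the empty stand, with the flange under the jaws. I'll lift it over the knob and carry it to the hub.

Emit:
step_arm(increments=[[0,0,-0.8,0,0,0,-1],[1,0.23,-0.5,0,0,0,-1],[1,0.23,0,0,0,0,-1],[1,0.23,0,0,0,0,-1],[1,0.23,0,0,0,0,-1],[1,0.23,0,0,0,0,-1],[1,0.23,0,0,0,0,-1],[1,0.23,0,0,0,0,-1],[1,0.23,0,0,0,0,-1],[1,0.23,0,0,0,0,-1],[1,0.23,0,0,0,0,-1],[1,0.23,0,0,0,0,-1],[1,0.23,0,0,0,0,-1],[1,0.23,0,0,0,0,-1],[1,0.23,0,0,0,0,-1],[1,0.23,0,0,0,0,-1],[1,0.23,0,0,0,0,-1],[1,0.23,0,0,0,0,-1],[1,0.23,0,0,0,0,-1],[1,0.23,0,0,0,0,-1]])

```text
time_s: 20.4
tcp_pos: [0.5383, 0.1366, 0.1903]
orientation: [0.626, 0.78, -0.0, 0.0]
ft_force: [0.2, -0.4, -1.8]
grip_width: 0.0108
gripper_force: 59.5
```

Emit:
step_arm(increments=[[0,0,0,0,0,-1,-1],[0,0,0,0,0,-1,-1],[0,0,0,0,0,-1,-1],[0,0,0,0,0,-1,-1],[0,0,0,0,0,-1,-1],[0,0,0,0,0,-1,-1],[0,0,0,0,0,-1,-1],[0,0,0,0,0,-1,-1],[0,0,0,0,0,-1,-1],[0,0,0,0,0,-1,-1],[0,0,0,0,0,-1,-1],[0,0,0,0,0,0,-1]])

```text
time_s: 21.9
tcp_pos: [0.5384, 0.1358, 0.1902]
orientation: [0.127, 0.992, 0.0, -0.0]
ft_force: [-0.4, 0.3, -2.1]
grip_width: 0.011
gripper_force: 59.4
```

Run:
```python
from h import *
o=st([.5377,.1369,.13],1.33)
```

```text
t 21.9 tcp [0.5384 0.1358 0.1902] yaw 1.3162 tilt [-1.e-04  0.e+00 -1.e+00] F [-0.4  0.3 -2.1] M [0.03 0.01 0.  ] w 0.011011378875374896
tool delta units [0.049 0.044 3.012] az -0.13753017278586244
```

Emit:
step_arm(increments=[[0.05,0.04,1,0,0,-0.14,-1],[0,0,1,0,0,0,-1],[0,0,1,0,0,0,-1],[0,0,0.3,0,0,0,-1],[0,0,0.3,0,0,0,-1],[0,0,0.25,0,0,0,-1],[0,0,0,0,0,0,-1]])

```text
time_s: 22.78
tcp_pos: [0.5378, 0.1363, 0.1134]
orientation: [0.12, 0.993, 0.0, 0.0]
ft_force: [-0.2, -0.0, -0.8]
grip_width: 0.0111
gripper_force: 59.4
```

Run:
```python
from h import *
o=st([.5377,.1369,.088],1.33)
```

```text
t 22.775 tcp [0.5378 0.1363 0.1134] yaw 1.3308 tilt [ 1.e-04  0.e+00 -1.e+00] F [-0.2 -0.  -0.8] M [0.   0.02 0.02] w 0.011103038154234243
tool delta units [0.011 0.029 1.268] az 0.007518394538719164
```

Emit:
step_arm(increments=[[0,0,0.15,0,0,0,-1],[0,0,0.1,0,0,0,-1],[0,0,0.1,0,0,0,-1],[0,0,0,0,0,0,-1]])

```text
time_s: 23.28
tcp_pos: [0.5376, 0.1362, 0.1061]
orientation: [0.12, 0.993, -0.0, -0.0]
ft_force: [0.2, 0.2, -0.9]
grip_width: 0.0106
gripper_force: 59.4
```

Run:
```python
from h import *
o=st([.5377,.1369,.088],1.33)
```

```text
t 23.275 tcp [0.5376 0.1362 0.1061] yaw 1.331 tilt [-4.e-04 -0.e+00 -1.e+00] F [ 0.2  0.2 -0.9] M [ 0.02 -0.04 -0.01] w 0.010594706044333378
tool delta units [0.002 0.034 0.905] az 0.009857533368957672
```

Emit:
step_arm(increments=[[0,0,0.2,0,0,0,-1],[0,0,0.2,0,0,0,-1],[0,0,0,0,0,0,-1]], force=90)

```text
time_s: 23.65
tcp_pos: [0.5379, 0.1363, 0.0985]
orientation: [0.12, 0.993, 0.0, 0.0]
ft_force: [-0.8, 0.1, 2.9]
grip_width: 0.0109
gripper_force: 91.2
```

Emit:
step_arm(increments=[[0,0,0.2,0,0,0,-1],[0,0,0.15,0,0,0,-1],[0,0,0,0,0,0,-1]])

```text
time_s: 24.02
tcp_pos: [0.538, 0.1362, 0.0916]
orientation: [0.12, 0.993, 0.0, 0.0]
ft_force: [-2.9, -0.3, 5.9]
grip_width: 0.0107
gripper_force: 91.7
```

Run:
```python
from h import *
o=st([.5377,.1369,.088],1.33)
```

```text
t 24.025 tcp [0.538  0.1362 0.0916] yaw 1.331 tilt [ 5.e-04 -0.e+00 -1.e+00] F [-2.9 -0.3  5.9] M [-0.07  0.47  0.03] w 0.010742385038589868
tool delta units [0.023 0.028 0.181] az 0.010253748384789763
```

Emit:
step_arm(increments=[[0,0,0.1,0,0,0,-1],[0,0,0.05,0,0,0,-1],[0,0,0,0,0,0,-1]])

```text
time_s: 24.4
tcp_pos: [0.538, 0.1363, 0.0894]
orientation: [0.12, 0.993, -0.0, 0.0]
ft_force: [-4.2, -0.3, 10.1]
grip_width: 0.0104
gripper_force: 92.5
```

Emit:
step_arm(increments=[[0,0,0.05,0,0,0,-1],[0,0,0,0,0,0,-1]])

```text
time_s: 24.65
tcp_pos: [0.5381, 0.1363, 0.0894]
orientation: [0.119, 0.993, -0.0, 0.0]
ft_force: [-8.3, -1.2, 17.1]
grip_width: 0.0107
gripper_force: 93.6
```

Pushing another 1 mm raised the force by 7 N with no travel, so the flange is seated. I'll press slightly more and check with the last picture.

Emit:
step_arm(increments=[[0,0,0.04,0,0,0,-1],[0,0,0,0,0,0,-1],[0,0,0,0,0,0,-1]])

```text
time_s: 25.02
tcp_pos: [0.5381, 0.1363, 0.0893]
orientation: [0.119, 0.993, -0.0, 0.0]
ft_force: [-10.5, -2.2, 22.6]
grip_width: 0.0103
gripper_force: 94.5
```

Run:
```python
from h import *
f=grab('wrist');g=grab('side');o=st([.5377,.1369,.088],1.33)
p=np.array(proj(f,[.5377,.1369,.07],True)).astype(int);q=np.array(proj(g,[.5377,.1369,.07])).astype(int);print(p,q)
a=cv2.resize(f['color'][p[1]-90:p[1]+60,p[0]-75:p[0]+75],(400,400),interpolation=cv2.INTER_CUBIC)
b=cv2.resize(g['color'][q[1]-40:q[1]+40,q[0]-40:q[0]+40],(400,400),interpolation=cv2.INTER_CUBIC)
cv2.imwrite('pics/w5.png',np.hstack([a,b])[:,:,::-1])
```

```text
t 25.125 tcp [0.5381 0.1363 0.0893] yaw 1.3313 tilt [ 5.e-04 -2.e-04 -1.e+00] F [-10.   -1.6  21.7] M [-0.32  1.88  0.02] w 0.010457670050607094
tool delta units [0.028 0.023 0.066] az 0.012934007932650093
[258 238] [221 184]
```

View pics/w5.png

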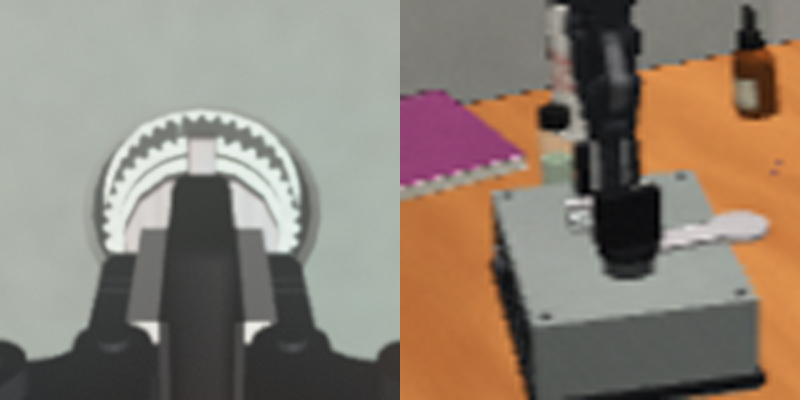

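The wrist view shows the flange on the hub with the tab over the keyway; the side view shows the shutter clear. A 10 N sideways load remains, so I'll relieve it to make sure nothing is wedged.

Emit:
step_arm(increments=[[0.05,0,0,0,0,0,-1],[0,0,0,0,0,0,-1],[0,0,0,0,0,0,-1]])

```text
time_s: 25.5
tcp_pos: [0.538, 0.1363, 0.0893]
orientation: [0.12, 0.993, -0.0, 0.001]
ft_force: [-7.3, -2.8, 18.2]
grip_width: 0.0105
gripper_force: 93.9
```

Emit:
step_arm(increments=[[0.04,0,0,0,0,0.1,-1],[0,0,0,0,0,-0.2,-1],[0,0,0,0,0,0.1,-1],[0,0,0,0,0,0,-1]])

```text
time_s: 26.0
tcp_pos: [0.5379, 0.1364, 0.0893]
orientation: [0.12, 0.993, 0.0, 0.002]
ft_force: [-4.0, -2.2, 17.2]
grip_width: 0.0106
gripper_force: 93.4
```

Run:
```python
from h import *
o=st([.5377,.1369,.088],1.33)
```

```text
t 26.0 tcp [0.5379 0.1364 0.0893] yaw 1.3311 tilt [ 4.e-03 -5.e-04 -1.e+00] F [-4.  -2.2 17.2] M [-0.5   0.84  0.03] w 0.01064058295793823
tool delta units [0.016 0.021 0.067] az 0.01106524754287852
```

Emit:
step_arm(increments=[[-0.03,0,0.04,0,0,0,-1],[0,0,0,0,0,0,-1],[0,0,0,0,0,0,-1]])

```text
time_s: 26.38
tcp_pos: [0.538, 0.1365, 0.0893]
orientation: [0.119, 0.993, -0.0, 0.001]
ft_force: [-9.0, -2.0, 25.3]
grip_width: 0.0103
gripper_force: 94.9
```

```bash
python3 -c "
from h import *
st();print(manip.hand_in())"
```

```text
t 26.375 tcp [0.538  0.1365 0.0893] yaw 1.3314 tilt [ 2.7e-03 -4.0e-04 -1.0e+00] F [-9.  -2.  25.3] M [-0.53  1.68 -0.02] w 0.010327979319696277
the job is handed in; nothing more can be done
None
```

I handed the job in at 26.4 s: the shutter is at its end stop and the keyed spindle is against a hard stop in the hub, still gripped and pressed down at about 25 N. The gripper reads within about 1 mm of the expected home height, and the arm stayed clear of the can, eyepiece and vial, though I did not re-image them at the end.

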